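# Hold a spring clip open round the edge of a specimen card

## Task

Pick up the larger of the two spring clips by its handles, squeeze it wide open against its spring, and bring the gaping jaws round the upright edge of the specimen card that is nearest to the robot, about half-way up, so that the edge stands well inside the mouth with a jaw on either side and neither jaw touches the card. Finish while still holding the clip open there, in the air: do not let it close or let go, because a drawing is to be slipped in beside the card. Do not push the card stand, and leave the smaller clip and the other things on the table where they are.

Things in the scene. Friction and masses are not known exactly. Their poses are not given: they have to be found in the camera images.
- big_clip: larger spring clip, dark steel, lying shut on its side: two see-saw halves on one pivot, 86 mm long, 32 mm deep, 0.1 kg. This body is the +y half (handle and jaw). Origin on the pivot at the lower face; z the pivot axis (up); +x to the jaw tips (45 mm), -x to the handles. Shut, it is symmetrical about x; opening turns each half by half the joint value. Jaws start pointing away from the robot
- big_clip_grip (a point): where to pinch the larger clip's two handles across y: 30 mm behind the pivot, half-way between them while shut (moves with the +y half), at half depth, 16 mm above the lower face. Shut, the handles splay to 50 mm over their outer faces at their rear ends (x = -41 mm); fully squeezed these faces are parallel, 28 mm apart, and end 46 mm behind the pivot
- big_clip_jaw (a joint): opening angle of the larger clip: 0 shut, 0.5 rad fully open (stop); the jaw lips are then about 21 mm apart inside, at 0.35 rad about 15 mm. The spring takes about 3 N at the handles to start opening and 9 N fully open; squeezed with 20 N or more the clip stands firmly against its stop
- big_clip_tip_a (a point): centre of the rolled lip (radius 2.5 mm, 32 mm deep) at the tip of the larger clip's +y jaw, at half its depth (16 mm above the origin's level), 43 mm ahead of the pivot
- big_clip_tip_b (a point): the same on the other jaw, the -y one
- small_clip: the smaller spring clip, same shape and steel, 0.6 times the size: 50 mm long, 19 mm deep; lies on its side, shut. Not to be used or moved. Origin and axes as for the larger clip
- card_stand: wooden foot 90 x 51 x 18 mm with a stiff white card upright in its slot; card 150 mm wide, 3 mm thick, from 6 to 156 mm above the table, a pressed fern on it. Loose, 0.7 kg. Origin: underside centre of the foot; z up, x along the card from the edge nearest the robot (x = -75 mm) to the far edge (+75 mm), y across it. The card overhangs the foot by 30 mm at either end
- card_edge (a point): point on the card's upright edge nearest to the robot, 85 mm above the table (about half-way up), in the middle of the card's thickness
- petri: clear petri dish lying on the table, 96 mm across, 12 mm high; origin underside centre; a bystander
- vial: small glass sample vial with a white cap, 25 mm across, 57 mm high, standing; origin underside centre; a bystander
- eraser: eraser 20 x 42 x 13 mm lying on the table, origin underside centre; a bystander
- pen: pen 10 x 148 x 11 mm lying on the table along its own y; origin underside centre; a bystander
Not all that is in view belongs to the job. What is shaped like the big_clip but green or orange is not meant. Leave any blue or red look-alike of the card_stand alone.

How it is judged (in metres and radians):
On the way:
1. the larger clip is squeezed wide open and lifted clear of the table (value of joint big_clip_jaw above 0.35 rad and height (world z) of big_clip above 0.02 m and contact force between the fingers and big_clip above 2 N), for 0.2 s.
At the end, for the whole second after the job is handed in: Fingers hold the larger clip open by 0.35 rad or more, at rest; both jaw tips are 8 to 40 mm past the near card edge, one on either side, 50 to 120 mm above the table, not touching the stand (under 0.2 N); the stand is upright, within 12 mm of its start (value of joint big_clip_jaw above 0.35 rad and contact force between the fingers and big_clip above 2 N and contact force between big_clip and card_stand below 0.2 N and x of big_clip_tip_a in the frame of card_stand between -0.067 and -0.035 m and x of big_clip_tip_b in the frame of card_stand between -0.067 and -0.035 m and ((y of big_clip_tip_a in the frame of card_stand above 0.004 m and y of big_clip_tip_b in the frame of card_stand below -0.004 m) or (y of big_clip_tip_b in the frame of card_stand above 0.004 m and y of big_clip_tip_a in the frame of card_stand below -0.004 m)) and height (world z) of big_clip_tip_a between 0.05 and 0.12 m and height (world z) of big_clip_tip_b between 0.05 and 0.12 m and linear speed of big_clip below 0.02 m/s and angle between card_stand's own z axis and vertical below 0.05 rad and distance of card_stand from where it was at the start of the episode below 0.012 m); the arm keeps its last pose, push and grip.
It fails at once if the card stand is pushed more than 12 mm or tipped (distance of card_stand from where it was at the start of the episode above 0.012 m or angle between card_stand's own z axis and vertical above 0.15 rad).
It fails at once if the smaller clip is moved more than 20 mm (distance of small_clip from where it was at the start of the episode above 0.02 m).
It fails at once if another thing on the table is moved more than 30 mm (distance of any of petri, vial, eraser, pen from where it was at the start of the episode above 0.03 m).
It also fails if it takes over 43 s, if anything falls off the work surface, if the arm or the gripper's body presses on something with over 40 N, if the wrist force passes 120 N, or if a joint passes its speed limit or range.

## Robot

A 6-joint arm with a two-finger parallel gripper is mounted at the origin on a cart in front of the work surface, level with it; the furniture and walls round the work are solid. World frame = base frame: x ahead of the robot, y to its left, z up, the work surface at z = 0. Lengths are in mm, angles in rad, forces in N, time in s.
With the tool pointing down it reaches from about 350 to 975 mm from the base axis. Payload 7.1 kg.
Tool frame: the origin (TCP) lies on the front face of the gripper's body, between the roots of the fingers; the fingertips stand 80 mm ahead of it and the grasp point (between the pads) lies 61 mm ahead of it; z points along the fingers, y is the line along which they close (so a half turn about z gives the same grasp; the last joint's range is limited). The gripper opens to 88 mm and grips with 3 to 60 N. Pads are 20 mm wide; open, the fingers measure 115 mm over their backs; the gripper's body (75 mm by 178 mm) begins 61 mm behind the grasp point.
Start: joints at [1.088, 0.423, 1.63, -0, 1.089, -0.019], TCP at [279.561, 558.973, 302.675] pointing down, gripper open.
Joint ranges: [-3, 3], [-0.9, 2.11], [0.09, 2.58], [-1.31, 4.45], [0.11, 2.69], [-2.54, 2.54]. Speed limits (rad/s): [2.39, 2.39, 3.01, 3.14, 3.14, 3.14].

## Interface

Orientations are given as a rotation vector (axis times angle).
In Python, from workcell import readout, vision, close_job gives the robot as it stands.
- The arm moves only by the tool servo_tool, never from a script. Its argument "plan" is a list that holds one entry, the list of rows, each a list of 7 numbers: the gripper command: -1 is fully open, 1 is shut, values between are in proportion, then the shift along the world's x, y, z in units of 40 mm (1.0 is 40 mm), then the turn, a rotation vector about the world's x, y, z in units of 5 degrees (1.0 is 5 degrees). A call has 1 to 5 rows; each row shifts and turns the commanded pose from where the row before left it; what a row does not reach is not made up. A row lasts 1/12 s, in which the tool goes at most 41.7 mm and 7.16 degrees, less where a joint would pass 70% of its speed; a pose out of reach is approached as far as the arm can. A call is refused whole if a number of a shift passes 1 or a number of a turn 1, either way. A call with a gripper value outside its range is refused whole. The fingers move at their own pace and stop on an object; the grip force is fixed at half the most. Time passes only in rows, so rows that do not move let the fingers close. It gives the time, the measured TCP pose, the force, the opening and the grip force at its end, in the units of the state.
- readout.get_obs(): the state, without advancing time (a new reading comes with each control period).
- vision.get_image(name): name is "scene" or "side" or "wrist"; returns the picture (384x512x3 uint8, red, green, blue); there is no depth.
- vision.camera_params(name): a dict with "fx", "fy", "cx", "cy" (pixels), "rvec" (rotation vector, rad) and "tvec" (3), from world to camera coordinates, as OpenCV has them; the wrist camera has in their place "hand_eye" (4x4, takes a point from camera to tool coordinates, whose origin is the TCP and whose axes are the flange's). Camera axes: x right, y down, z forward; pixel columns grow to the right and rows downward; lengths in mm; the calibration is good to about 2 mm. The wrist camera is an equidistant fisheye: a pixel r from the principal point sees the ray r / f radians off the axis. A picture is of the moment at which its call begins: read the wrist's pose just before it. camera_params takes no time and is no camera call.
- close_job(): hands the job in; it is judged then, once.
The state is a dict: "t": time; "qpos": joint angles; "qvel": joint speeds; "joint_torque": joint torques, N m; "ee_pos": TCP position; "orientation": TCP orientation; "ft_force": force on the tool from outside, world axes, zero at the start; "moment": the same for the moment, N m; "width": finger opening in mm; "grasp_force": force on a finger pad.
Only numpy, scipy, OpenCV 4.12 (cv2) and the standard library are available. Lean on these libraries where they do the work, as an engineer would, in place of code of your own. Each camera call takes 0.05 s, during which the arm holds its last target. There are 200 camera calls.

## Working session

There is one attempt and no reset: what is moved stays moved. The work goes in short steps, Python scripts to look and compute and a tool call to move; the robot and the scene stay as the last step left them, time stands still between calls to the robot, and variables do not carry over. Pictures are saved under pics/ and viewed, at most 10 in all, crops included, and the job is handed in when it is done.

Besides the shell and the picture viewer there is one more tool, called after "Call:" by a JSON object that holds its "fn" and its "kwargs", one argument or row to a line. servo_tool: Moves the arm, as the interface text tells. Its arguments: {"type":"object","properties":{"plan":{"type":"array"}},"required":["plan"]}

```bash
mkdir -p pics; python3 - <<'E'
from workcell import readout, vision
import cv2,numpy as np
o=readout.get_obs();print({k:np.round(v,3) for k,v in o.items()})
for n in("scene","side","wrist"):
    im=vision.get_image(n)[:,:,::-1];cv2.imwrite(f"pics/{n}0.png",im)
    print(n,{k:np.round(v,4).tolist() for k,v in vision.camera_params(n).items()})
a=[cv2.imread(f"pics/{n}0.png") for n in("scene","side")]
cv2.imwrite("pics/scene0b.png",cv2.resize(a[0],(800,600),interpolation=cv2.INTER_CUBIC))
cv2.imwrite("pics/side0b.png",cv2.resize(a[1],(800,600),interpolation=cv2.INTER_CUBIC))
E
```

```text
{'t': np.float64(0.0), 'qpos': array([ 1.088,  0.424,  1.631,  0.   ,  1.089, -0.019]), 'qvel': array([ 0.002, -0.001,  0.001, -0.001, -0.001,  0.002]), 'joint_torque': array([-3.0000e-03, -5.4462e+01, -2.7367e+01,  6.4000e-02,  2.3000e-02,
       -0.0000e+00]), 'ee_pos': array([279.352, 558.614, 301.914]), 'orientation': array([-7.220e-01, -3.057e+00,  2.000e-03]), 'ft_force': array([ 0.293, -0.064,  0.358]), 'moment': array([0.054, 0.017, 0.009]), 'grasp_force': np.float64(0.0), 'width': np.float64(87.653)}
scene {'fx': 353.0152, 'fy': 353.0152, 'cx': 256.9933, 'cy': 190.4814, 'rvec': [2.215, -0.7995, 0.3656], 'tvec': [-467.3033, 248.5751, 743.7031]}
side {'fx': 370.4139, 'fy': 370.4139, 'cx': 262.6728, 'cy': 193.5461, 'rvec': [1.8886, -0.5164, 0.38], 'tvec': [-502.3513, 148.6116, 753.8273]}
wrist {'fx': 297.3186, 'fy': 297.3186, 'cx': 255.2483, 'cy': 186.1892, 'hand_eye': [[-0.0009, -0.9693, -0.2459, 65.8914], [1.0, -0.001, -0.0, -0.5202], [-0.0002, -0.2459, 0.9693, -82.4025], [0.0, 0.0, 0.0, 1.0]]}
```

View pics/scene0b.png

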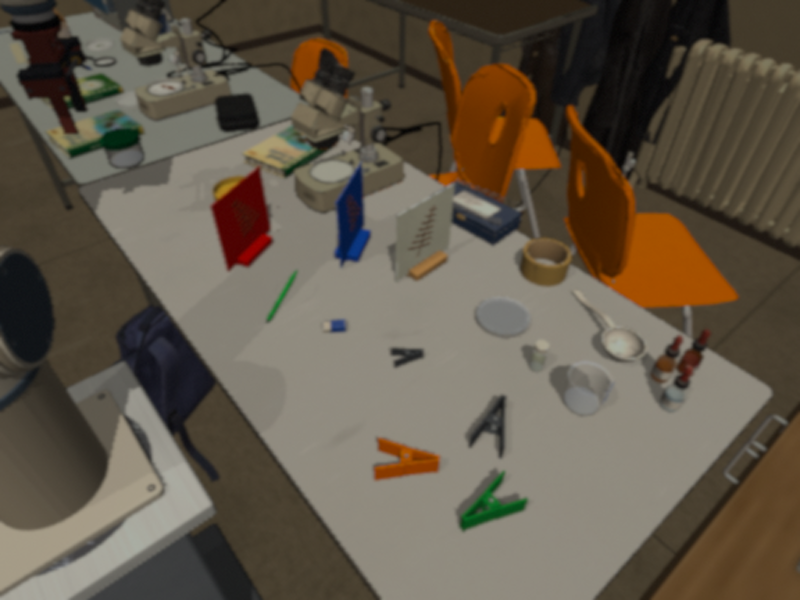

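View pics/side0b.png

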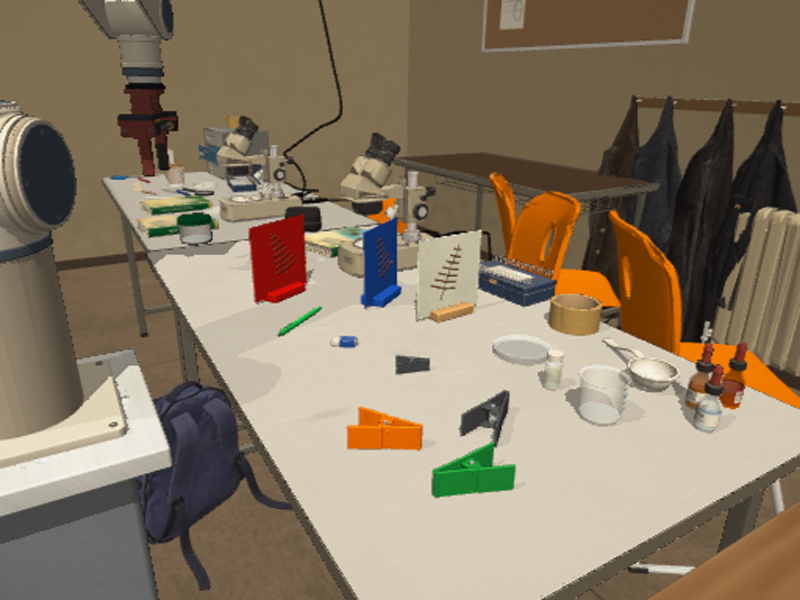

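The two full views show these candidates (800x600 pixels of the scene view):
- Dark large clip at (490,425): chosen.
- Orange clip (405,458) and green clip (490,500): wrong colour.
- Small dark clip (407,355): too small.
- White card (423,235): chosen. The blue (350,218) and red (243,220) cards are look-alikes.

Next are close crops of the clip and card.

```bash
cat > h.py <<'E'
import cv2,numpy as np
from workcell import readout,vision
from scipy.spatial.transform import Rotation as R
def crop(im,x,y,w,h,W,H):
    return cv2.resize(im[y:y+h,x:x+w],(W,H),interpolation=cv2.INTER_CUBIC)
def ray(n,u,v,pose=None):
    """origin, dir in world"""
    p=vision.camera_params(n); d=np.array([(u-p['cx'])/p['fx'],(v-p['cy'])/p['fy'],1.])
    if n!='wrist':
        M=R.from_rotvec(p['rvec']).as_matrix();return -M.T@np.array(p['tvec']),M.T@d/np.linalg.norm(d)
    r=np.hypot(d[0],d[1]);d=np.array([*(d[:2]/max(r,1e-9)*np.sin(r)),np.cos(r)])
    E=np.array(p['hand_eye']);M=R.from_rotvec(pose[1]).as_matrix()
    return M@E[:3,3]+pose[0],M@E[:3,:3]@d
def plane(o,d,z): return o+d*(z-o[2])/d[2]
def tri(*rs):
    A=sum(np.eye(3)-np.outer(d,d) for o,d in rs);b=sum((np.eye(3)-np.outer(d,d))@o for o,d in rs)
    x=np.linalg.solve(A,b);return x,[np.linalg.norm(np.cross(d,x-o)) for o,d in rs]
def proj(n,X,pose=None):
    p=vision.camera_params(n);X=np.asarray(X,float)
    if n!='wrist': c=R.from_rotvec(p['rvec']).as_matrix()@X+p['tvec'];k=1/c[2]
    else:
        E=np.array(p['hand_eye']);t=R.from_rotvec(pose[1]).as_matrix().T@(X-pose[0]);c=E[:3,:3].T@(t-E[:3,3])
        r=np.hypot(c[0],c[1]);k=np.arctan2(r,c[2])/r
    return np.array([p['fx']*c[0]*k+p['cx'],p['fy']*c[1]*k+p['cy']])
E
python3 - <<'E'
from h import *
s,d=[cv2.imread(f"pics/{n}0.png") for n in("scene","side")]
top=np.hstack([crop(s,290,245,50,50,400,400)[:300],crop(d,285,240,50,50,400,400)[:300]])
top=np.hstack([crop(s,290,250,50,37,400,296),crop(d,285,245,50,37,400,296)])
bot=np.hstack([crop(s,240,115,60,45,400,300)*1,crop(d,258,140,60,75,400,500)[:300]*0+crop(d,256,143,60,45,400,300)])
bot=np.hstack([crop(s,235,115,90,68,400,302),crop(d,250,140,90,68,400,302)])
cv2.imwrite("pics/c1.png",np.vstack([top,bot]))
E
```

```text
(no output)
```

View pics/c1.png

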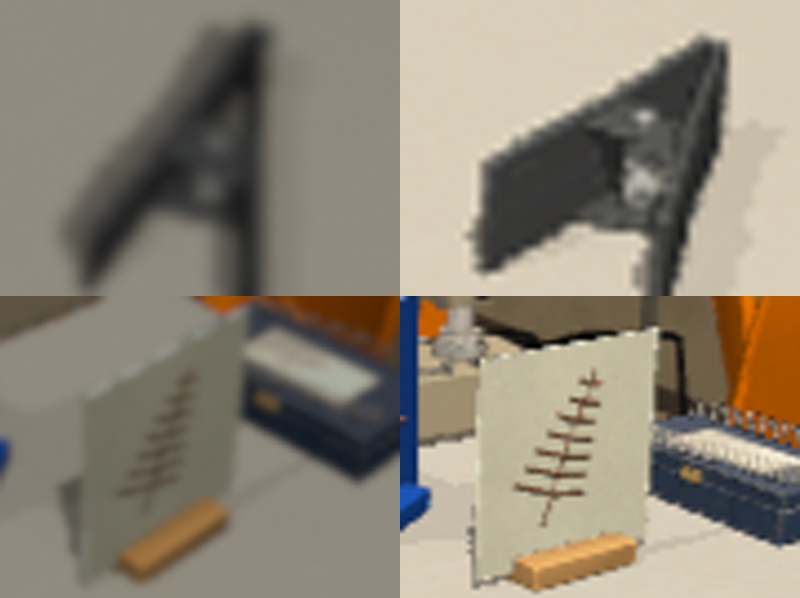

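The dark clip lies with its jaw tips at crop (255,35) and its handles splayed toward the bottom. The card's near edge runs from (85,395) to (85,585) in the scene crop and from (478,362) to (473,583) in the side crop.

```bash
python3 - <<'E'
from h import *
P={'tip':((321.9,254.4),(324,250.2)),'edgetop':((254.1,137.3),(267.6,154.9)),'edgebot':((254.1,180),(266.4,204.6)),'fartop':((290.1,117.3),(307.8,147.2))}
for k,(a,b) in P.items():
    x,r=tri(ray('scene',*a),ray('side',*b));print(k,x.round(1),np.round(r,1))
    z={'tip':32,'edgetop':156,'fartop':156,'edgebot':6}[k]
    print('  plane',plane(*ray('scene',*a),z).round(1),plane(*ray('side',*b),z).round(1))
for n,u,v,z in(('side',295.4,265.25,32),('side',295,278.5,0),('scene',490*.64,425*.64,16)):print(n,plane(*ray(n,u,v),z).round(1))
E
```

```text
tip [ 550.2 -304.8   34.8] [0.7 0.7]
  plane [ 551.3 -303.4   32. ] [ 554.5 -301.2   32. ]
edgetop [617.7  25.6 151.3] [1.2 1.2]
  plane [614.7  20.3 156. ] [606.7  10.4 156. ]
edgebot [612.5  17.3   6.6] [1.3 1.3]
  plane [614.3  17.6   6. ] [611.7  18.4   6. ]
fartop [761.9  34.1 154.4] [0.4 0.4]
  plane [759.4  32.3 156. ] [758.3  29.1 156. ]
side [ 467.8 -318.9   32. ]
side [ 470.  -317.2    0. ]
scene [ 510.8 -318.1   16. ]
```

Clip: tip at about (551,-303), yaw about 27°. Card: near edge at about (613,18), yaw about 5°. I'll swing over the clip and turn the tool by -125°.

Call:
{"fn": "servo_tool", "kwargs": {
  "plan": [
    [[-1, 0.4, -0.9, 0, 0, 0, -1], [-1, 0.4, -0.9, 0, 0, 0, -1], [-1, 0.4, -0.9, 0, 0, 0, -1], [-1, 0.4, -0.9, 0, 0, 0, -1], [-1, 0.4, -0.9, 0, 0, 0, -1]]
  ]
}}

```text
t: 0.57
ee_pos: [359.7, 377.3, 302.5]
orientation: [-1.372, -2.826, 0.001]
ft_force: [0.1, 0.2, 0.3]
width: 87.5
grasp_force: 0.0
```

Call:
{"fn": "servo_tool", "kwargs": {
  "plan": [
    [[-1, 0.4, -0.9, 0, 0, 0, -1], [-1, 0.4, -0.9, 0, 0, 0, -1], [-1, 0.4, -0.9, 0, 0, 0, -1], [-1, 0.4, -0.9, 0, 0, 0, -1], [-1, 0.4, -0.9, 0, 0, 0, -1]]
  ]
}}

```text
t: 0.98
ee_pos: [439.8, 197.1, 302.7]
orientation: [-1.952, -2.462, 0.0]
ft_force: [1.1, 0.0, 0.4]
width: 87.8
grasp_force: 0.0
```

Call:
{"fn": "servo_tool", "kwargs": {
  "plan": [
    [[-1, 0.1, -0.9, 0, 0, 0, -1], [-1, 0.1, -0.9, 0, 0, 0, -1], [-1, 0.1, -0.9, 0, 0, 0, -1], [-1, 0.1, -0.9, 0, 0, 0, -1], [-1, 0.1, -0.9, 0, 0, 0, -1]]
  ]
}}

```text
t: 1.4
ee_pos: [459.3, 17.2, 302.6]
orientation: [-2.438, -1.981, 0.0]
ft_force: [0.5, -0.6, -0.0]
width: 87.7
grasp_force: 0.0
```

Call:
{"fn": "servo_tool", "kwargs": {
  "plan": [
    [[-1, 0.1, -0.9, 0, 0, 0, -1], [-1, 0.1, -0.9, 0, 0, 0, -1], [-1, 0.1, -0.9, 0, 0, 0, -1], [-1, 0.1, -0.9, 0, 0, 0, -1], [-1, 0.1, -0.9, 0, 0, 0, -1]]
  ]
}}

```text
t: 1.82
ee_pos: [479.3, -162.9, 302.6]
orientation: [-2.809, -1.406, -0.0]
ft_force: [0.9, -0.5, -0.8]
width: 87.6
grasp_force: 0.0
```

Call:
{"fn": "servo_tool", "kwargs": {
  "plan": [
    [[-1, 0, -0.9, 0, 0, 0, -1], [-1, 0, -0.9, 0, 0, 0, -1], [-1, 0, -0.9, 0, 0, 0, -1], [-1, 0, -0.9, 0, 0, 0, -1], [-1, 0, -0.9, 0, 0, 0, -1]]
  ]
}}

```text
t: 2.23
ee_pos: [479.1, -342.8, 302.5]
orientation: [-3.047, -0.764, 0.0]
ft_force: [0.5, 0.1, 0.8]
width: 87.9
grasp_force: 0.0
```

Call:
{"fn": "servo_tool", "kwargs": {
  "plan": [
    [[-1, 0, 0, 0, 0, 0, 0], [-1, 0, 0, 0, 0, 0, 0], [-1, 0, 0, 0, 0, 0, 0]]
  ]
}}

```text
t: 2.48
ee_pos: [479.1, -340.5, 302.1]
orientation: [-3.044, -0.772, 0.001]
ft_force: [0.6, -0.4, -0.0]
width: 87.7
grasp_force: 0.0
```

```bash
python3 - <<'E'
from h import *
o=readout.get_obs();im=vision.get_image('wrist')[:,:,::-1].copy();cv2.imwrite('pics/w1.png',im)
np.save('w1.npy',[o['ee_pos'],o['orientation']]);print(o['ee_pos'],o['orientation'],o['t'])
print('grip pt pixel',proj('wrist',[484,-337,16],np.load('w1.npy')),proj('wrist',[551,-303,32],np.load('w1.npy')))
cv2.imwrite('pics/w1b.png',cv2.resize(im,(800,600),interpolation=cv2.INTER_CUBIC))
E
```

```text
[ 479.12034685 -340.47329904  302.13770386] [-3.04392829e+00 -7.71784006e-01  1.08027634e-03] 2.4833
grip pt pixel [254.20032516 161.14315799] [255.78791082 100.45699268]
```

View pics/w1b.png

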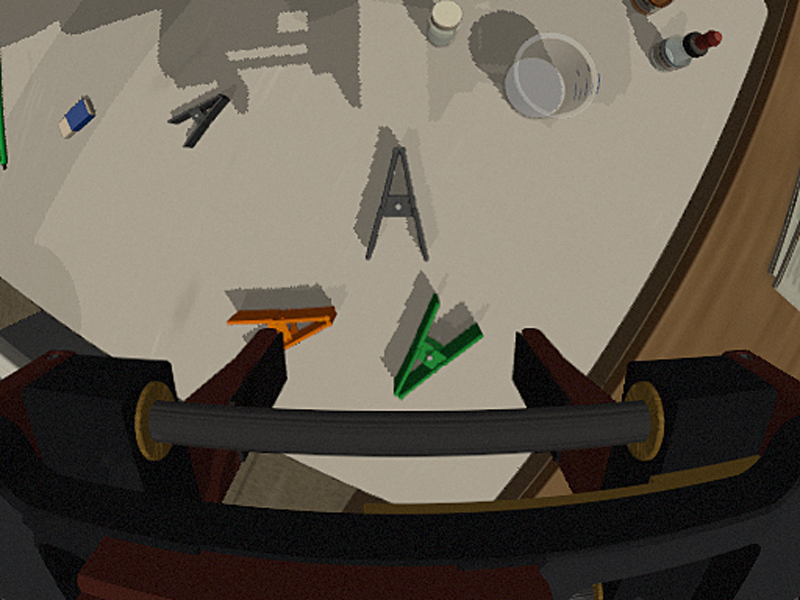

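The wrist view shows the dark clip pointing almost straight up the image: tip (399,150), pivot (398,207), handle ends (369,257) and (426,258). The green clip is behind it at (440,335) and the orange one at (290,325).

```bash
python3 - <<'E'
from h import *
P=np.load('w1.npy')
g=lambda u,v,z:plane(*ray('wrist',u*.64,v*.64,P),z)
tip,piv,a,b=g(399,149,32),g(398,207,30),g(368.5,258,32),g(426.5,259,32)
print(tip.round(1),piv.round(1),a.round(1),b.round(1),'splay',np.linalg.norm(a-b),'len',np.linalg.norm(tip-(a+b)/2))
m=(a+b)/2;d=tip-m;yaw=np.degrees(np.arctan2(d[1],d[0]));u=d/np.linalg.norm(d)
print('yaw',yaw,'grip from tip',(tip-75*u).round(1),'from rear',(m+11*u).round(1))
M=R.from_rotvec(P[1]).as_matrix();print('tool x yaw',np.degrees(np.arctan2(M[1,0],M[0,0])))
print('green/orange nearest',g(437,297,32).round(1),g(480,328,32).round(1),g(333,308,32).round(1))
print('tip tri',tri(ray('wrist',399*.64,149*.64,P),ray('scene',321.9,254.4),ray('side',324,250.2)))
E
```

```text
[ 556.1 -299.7   32. ] [ 516.8 -320.    30. ] [ 471.6 -318.6   32. ] [ 492.2 -358.4   32. ] splay 44.7419633739877 len 83.75442778326337
yaw 27.613420830282223 grip from tip [ 489.6 -334.4   32. ] from rear [ 491.6 -333.4   32. ]
tool x yaw 28.454908912273346
green/orange nearest [ 469.6 -380.4   32. ] [ 463.7 -424.1   32. ] [ 422.4 -312.3   32. ]
tip tri (array([ 555.32399065, -300.37734831,   29.48790828]), [np.float64(1.179009016977437), np.float64(2.458455986368958), np.float64(1.6244407417019087)])
```

Call:
{"fn": "servo_tool", "kwargs": {
  "plan": [
    [[-1, 0.15, 0.08, -0.9, 0, 0, -0.17], [-1, 0.14, 0.08, -0.9, 0, 0, 0], [-1, 0, 0, -0.9, 0, 0, 0], [-1, 0, 0, -0.9, 0, 0, 0], [-1, 0, 0, -0.9, 0, 0, 0]]
  ]
}}

```text
t: 2.95
ee_pos: [491.5, -332.7, 121.6]
orientation: [3.05, 0.753, 0.001]
ft_force: [0.6, 0.0, -0.5]
width: 87.9
grasp_force: 0.0
```

Call:
{"fn": "servo_tool", "kwargs": {
  "plan": [
    [[-1, 0, 0, -0.5, 0, 0, 0], [-1, 0, 0, -0.25, 0, 0, 0], [-1, 0, 0, -0.15, 0, 0, 0], [-1, 0, 0, 0, 0, 0, 0], [-1, 0, 0, 0, 0, 0, 0]]
  ]
}}

```text
t: 3.37
ee_pos: [492.0, -334.6, 87.9]
orientation: [3.05, 0.75, 0.002]
ft_force: [0.4, 0.1, 1.2]
width: 87.7
grasp_force: 0.0
```

```bash
python3 - <<'E'
from h import *
o=readout.get_obs();im=vision.get_image('wrist')[:,:,::-1].copy();P=np.array([o['ee_pos'],o['orientation']]);print(P,o['t'],o['ft_force'])
for z in (70,80):
    M=R.from_rotvec(P[1]).as_matrix();print(z,[proj('wrist',P[0]+M@[0,y,z],P)*1.5625 for y in(-44,0,44)])
cv2.imwrite('pics/w2.png',cv2.resize(im,(800,600),interpolation=cv2.INTER_CUBIC))
E
```

```text
[[ 4.91969102e+02 -3.34597620e+02  8.78504753e+01]
 [ 3.04953033e+00  7.49682914e-01  1.79376088e-03]] 3.3667 [0.43757005 0.07007749 1.17533635]
70 [array([275.81991001, 365.80982965]), array([396.36105283, 367.4668381 ]), array([517.21324236, 365.68206873])]
80 [array([282.12050431, 355.60969988]), array([396.47808606, 356.87393393]), array([511.101805  , 355.46730975])]
```

View pics/w2.png

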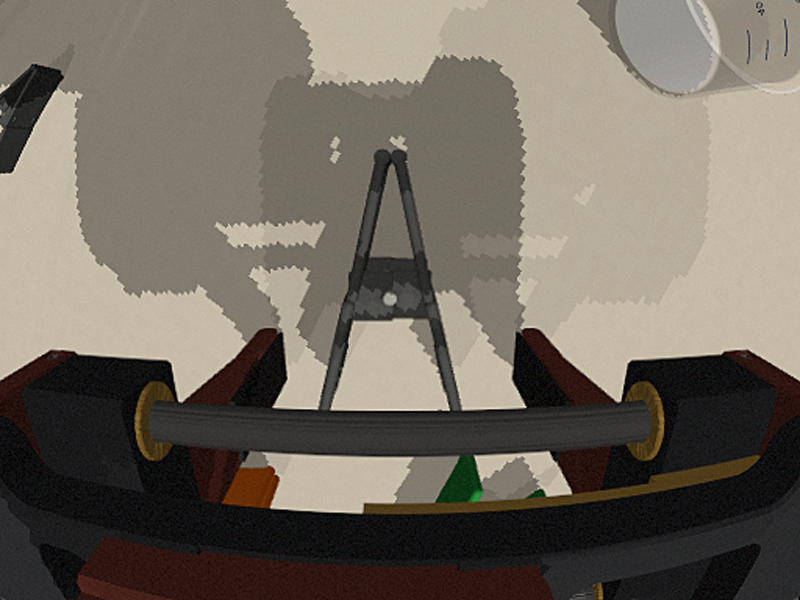

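The clip is centred between the fingers: pivot at (390,298), lips at (391,155). I'll check the distance from pivot to grasp point.

```bash
python3 - <<'E'
from h import *
o=readout.get_obs();P=np.array([o['ee_pos'],o['orientation']]);M=R.from_rotvec(P[1]).as_matrix()
for u,v,z in((390,298,32),(391,155,32),(391,155,30)): print((M.T@(plane(*ray('wrist',u*.64,v*.64,P),z)-P[0])).round(1))
E
```

```text
[29.3 -1.8 56.3]
[72.9 -1.4 56.3]
[73.  -1.4 58.3]
```

Call:
{"fn": "servo_tool", "kwargs": {
  "plan": [
    [[-1, -0.02, 0.035, -0.08, 0, 0, 0], [0, 0, 0, 0, 0, 0, 0], [1, 0, 0, 0, 0, 0, 0], [1, 0, 0, 0, 0, 0, 0], [1, 0, 0, 0, 0, 0, 0]]
  ]
}}

```text
t: 3.83
ee_pos: [490.5, -333.4, 83.8]
orientation: [3.051, 0.748, 0.001]
ft_force: [0.2, -0.5, 0.4]
width: 64.6
grasp_force: 0.0
```

Call:
{"fn": "servo_tool", "kwargs": {
  "plan": [
    [[1, 0, 0, 0, 0, 0, 0], [1, 0, 0, 0, 0, 0, 0], [1, 0, 0, 0, 0, 0, 0], [1, 0, 0, 0, 0, 0, 0], [1, 0, 0, 0, 0, 0, 0]]
  ]
}}

```text
t: 4.25
ee_pos: [490.4, -333.3, 83.5]
orientation: [3.051, 0.749, 0.0]
ft_force: [-0.0, 0.6, 0.3]
width: 31.4
grasp_force: 7.6
```

Call:
{"fn": "servo_tool", "kwargs": {
  "plan": [
    [[1, 0, 0, 0, 0, 0, 0], [1, 0, 0, 0, 0, 0, 0], [1, 0, 0, 0, 0, 0, 0], [1, 0, 0, 0, 0, 0, 0], [1, 0, 0, 0, 0, 0, 0]]
  ]
}}

```text
t: 4.67
ee_pos: [490.4, -333.2, 83.5]
orientation: [3.051, 0.749, 0.0]
ft_force: [-0.2, -0.6, 2.6]
width: 27.5
grasp_force: 29.9
```

Fully squeezed: 27.5 mm wide with 29.9 N on the pad. Now lift.

Call:
{"fn": "servo_tool", "kwargs": {
  "plan": [
    [[1, 0, 0, 0.3, 0, 0, 0], [1, 0, 0, 0.5, 0, 0, 0], [1, 0, 0, 0.5, 0, 0, 0], [1, 0, 0, 0.5, 0, 0, 0], [1, 0, 0, 0.3, 0, 0, 0]]
  ]
}}

```text
t: 5.08
ee_pos: [490.9, -333.6, 170.0]
orientation: [3.049, 0.748, 0.003]
ft_force: [0.7, -0.9, -0.1]
width: 27.6
grasp_force: 29.9
```

Call:
{"fn": "servo_tool", "kwargs": {
  "plan": [
    [[1, 0, 0.3, 0, 0, 0, -0.4], [1, 0, 0.6, 0, 0, 0, -0.5], [1, 0, 0.7, 0, 0, 0, -0.5], [1, 0, 0.7, 0, 0, 0, -0.5], [1, 0, 0.7, 0, 0, 0, -0.5]]
  ]
}}

```text
t: 5.5
ee_pos: [490.0, -212.2, 167.8]
orientation: [3.113, 0.421, 0.0]
ft_force: [-0.3, 0.3, -1.5]
width: 27.3
grasp_force: 29.9
```

Call:
{"fn": "servo_tool", "kwargs": {
  "plan": [
    [[1, 0, 0.7, 0, 0, 0, -0.5], [1, 0, 0.7, 0, 0, 0, -0.5], [1, 0, 0.7, 0, 0, 0, -0.5], [1, 0, 0.7, 0, 0, 0, -0.5], [1, 0, 0.7, 0, 0, 0, 0]]
  ]
}}

```text
t: 5.92
ee_pos: [490.1, -71.9, 167.8]
orientation: [3.138, 0.149, 0.0]
ft_force: [1.2, -0.2, -1.3]
width: 27.7
grasp_force: 29.9
```

Call:
{"fn": "servo_tool", "kwargs": {
  "plan": [
    [[1, 0, 0.7, 0, 0, 0, 0], [1, 0, 0.6, 0, 0, 0, 0], [1, 0, 0.4, 0, 0, 0, 0], [1, 0, 0.2, 0, 0, 0, 0], [1, 0, 0, 0, 0, 0, 0]]
  ]
}}

```text
t: 6.33
ee_pos: [490.3, 4.0, 167.7]
orientation: [-3.138, -0.156, -0.0]
ft_force: [0.2, 0.0, -1.4]
width: 27.5
grasp_force: 29.9
```

Call:
{"fn": "servo_tool", "kwargs": {
  "plan": [
    [[1, 0, 0, 0, 0, 0, 0], [1, 0, 0, 0, 0, 0, 0], [1, 0, 0, 0, 0, 0, 0]]
  ]
}}

```text
t: 6.58
ee_pos: [490.4, 1.9, 167.5]
orientation: [3.138, 0.151, 0.0]
ft_force: [-0.8, -0.1, -0.1]
width: 27.7
grasp_force: 29.9
```

```bash
python3 - <<'E'
from h import *
o=readout.get_obs();im=vision.get_image('wrist')[:,:,::-1].copy();P=np.array([o['ee_pos'],o['orientation']]);np.save('w3.npy',P);print(P,o['t'],o['width'],o['grasp_force'])
for X in ([613,18,6],[615,20,156],[760,32,156]):print(proj('wrist',X,P)*1.5625)
cv2.imwrite('pics/w3.png',cv2.resize(im,(800,600),interpolation=cv2.INTER_CUBIC))
for n in('scene','side'):cv2.imwrite(f'pics/{n}3.png',vision.get_image(n)[:,:,::-1])
E
```

```text
[[4.90396232e+02 1.85704552e+00 1.67504547e+02]
 [3.13788559e+00 1.50872678e-01 3.57183010e-05]] 6.5833 27.691477167756783 29.936244785785675
[388.7352286   70.19005478]
[366.15944034 -83.3973364 ]
[ 383.81018064 -353.19383017]
```

View pics/w3.png

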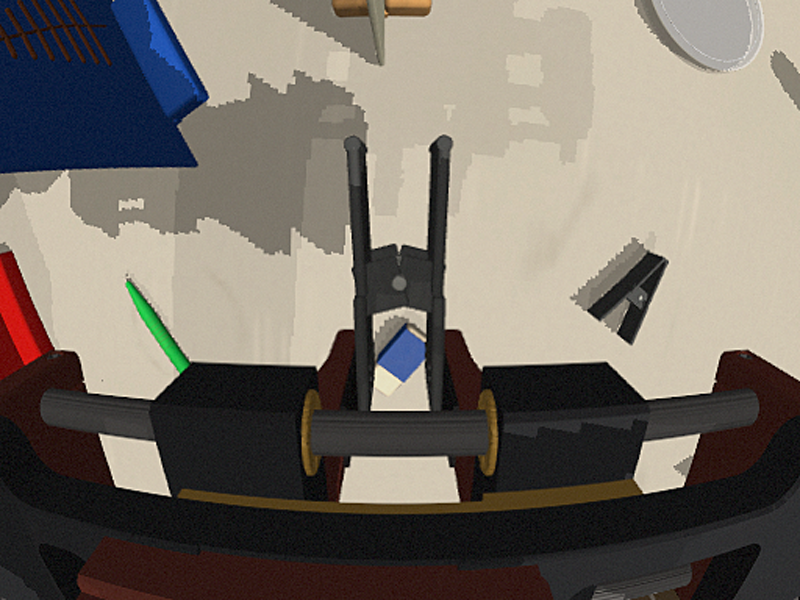

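The clip is held wide open, with lips at (352,145) and (444,145). The foot of the card's near edge is at (381,65), and the wooden foot's near face looks square to the tool.

```bash
python3 - <<'E'
from h import *
P=np.load('w3.npy');M=R.from_rotvec(P[1]).as_matrix()
L=lambda X:(M.T@(X-P[0])).round(1)
e=plane(*ray('wrist',381*.64,65*.64,P),6);print('edge',e.round(1),L(e))
for z in(0,18):
  a=plane(*ray('wrist',337*.64,15*.64,P),z);b=plane(*ray('wrist',430*.64,14*.64,P),z);print(L(a),L(b),np.linalg.norm(a-b))
for u in(352,444):print('lip',L(plane(*ray('wrist',u*.64,143*.64,P),115)))
x,r=tri(ray('wrist',381*.64,65*.64,P),ray('scene',254.1,180),ray('side',266.4,204.6));print(x,r)
w=cv2.imread('pics/w3.png');s=cv2.imread('pics/scene3.png');d=cv2.imread('pics/side3.png')
cv2.imwrite('pics/c3.png',np.vstack([crop(w,320,0,130,48,800,296),np.hstack([crop(s,210,110,100,76,400,304),crop(d,220,140,100,76,400,304)])]))
E
```

```text
edge [615.5  22.3   6. ] [126.5  -8.3 161.5]
[158.3 -32.6 167.5] [158.1  17.8 167.5] 50.363145797675884
[151.7 -30.2 149.5] [151.6  16.6 149.5] 46.73567908671926
lip [ 76.7 -12.6  52.5]
lip [76.7 13.8 52.5]
[615.86894148  22.00419038   3.19590081] [np.float64(0.5478605047373605), np.float64(1.8144484297442263), np.float64(1.6502468161086434)]
```

View pics/c3.png

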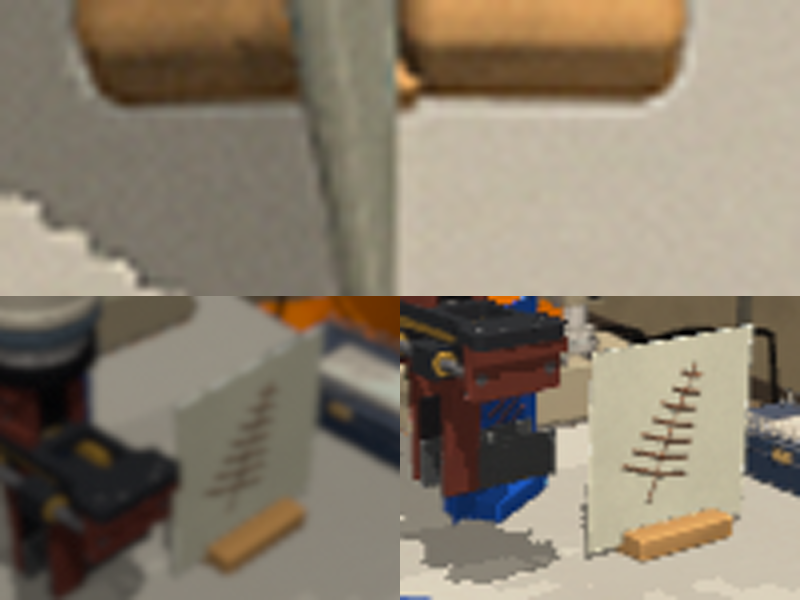

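The card centre is about 8.5 mm to the tool's left. I'll shift sideways, advance 35 mm, and look again before entering.

Call:
{"fn": "servo_tool", "kwargs": {
  "plan": [
    [[1, -0.02, 0.21, -0.1, 0, 0, 0], [1, 0.3, 0.03, 0, 0, 0, 0], [1, 0.3, 0.03, 0, 0, 0, 0], [1, 0.27, 0.025, 0, 0, 0, 0], [1, 0, 0, 0, 0, 0, 0]]
  ]
}}

```text
t: 7.15
ee_pos: [526.6, 15.0, 163.6]
orientation: [3.138, 0.153, 0.004]
ft_force: [1.3, -0.2, -1.3]
width: 27.6
grasp_force: 29.9
```

Call:
{"fn": "servo_tool", "kwargs": {
  "plan": [
    [[1, 0, 0, 0, 0, 0, 0], [1, 0, 0, 0, 0, 0, 0]]
  ]
}}

```text
t: 7.32
ee_pos: [523.6, 14.6, 163.1]
orientation: [-3.138, -0.153, 0.002]
ft_force: [0.0, -0.1, -1.1]
width: 27.6
grasp_force: 29.9
```

```bash
python3 - <<'E'
from h import *
o=readout.get_obs();im=vision.get_image('wrist')[:,:,::-1].copy();P=np.array([o['ee_pos'],o['orientation']]);np.save('w4.npy',P);print(P,o['t'],o['width'],o['grasp_force'])
for X in ([615.5,22.3,6],[615.5,22.3,85],[615.5,22.3,120]):print((proj('wrist',X,P)-[205,0])*[800/102.4,800/102.4])
w=cv2.resize(im[0:77,205:307],(800,600),interpolation=cv2.INTER_CUBIC)
cv2.imwrite('pics/w4.png',w)
E
```

```text
[[ 5.23592503e+02  1.46466323e+01  1.63131268e+02]
 [-3.13781805e+00 -1.52880175e-01  1.98805862e-03]] 7.3167 27.611821834342354 29.936334192752838
[396.96930479 634.49889126]
[399.3160483 515.9833204]
[401.2880164  417.20134197]
```

View pics/w4.png

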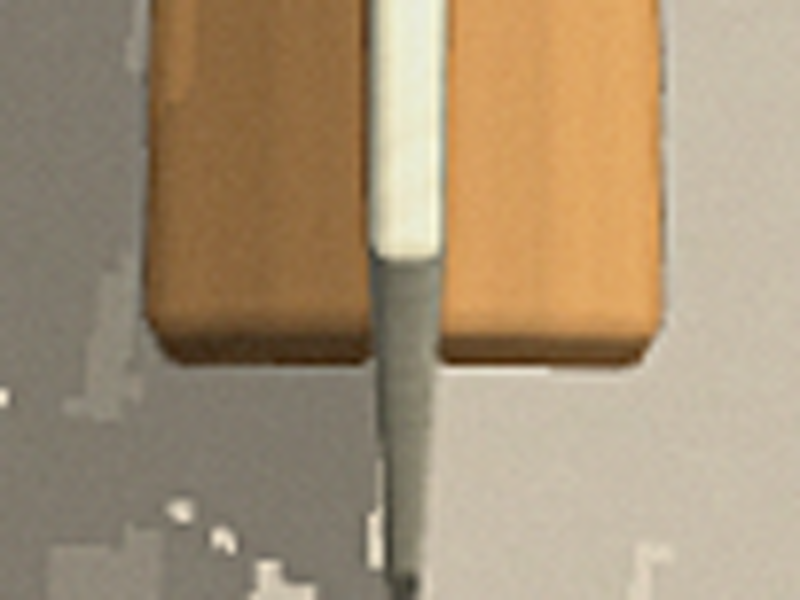

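The card stands straight and almost centred in the mouth: its top near corner is at crop (405,258) and its foot at about (405,590).

```bash
python3 - <<'E'
from h import *
P=np.load('w4.npy');M=R.from_rotvec(P[1]).as_matrix()
for u,v,z in((405,258,156),(405,590,6),(405,368,0)):
    X=plane(*ray('wrist',205+u/7.8125,v/7.8125,P),z);print(z,X.round(1),(M.T@(X-P[0])).round(1))
E
```

```text
156 [614.7  22.2 156. ] [91.5  1.3  7. ]
6 [620.2  21.9   6. ] [ 97.1   2.2 157. ]
0 [645.   24.3   0. ] [122.    2.2 163. ]
```

Call:
{"fn": "servo_tool", "kwargs": {
  "plan": [
    [[1, 0, -0.025, 0, 0, 0, 0], [1, 0.25, 0.025, 0, 0, 0, 0], [1, 0.25, 0.025, 0, 0, 0, 0], [1, 0.2, 0.02, 0, 0, 0, 0], [1, 0.15, 0.013, 0, 0, 0, 0]]
  ]
}}

```text
t: 7.78
ee_pos: [560.1, 17.0, 163.7]
orientation: [3.138, 0.153, 0.002]
ft_force: [0.0, 0.1, -0.8]
width: 27.4
grasp_force: 29.9
```

Call:
{"fn": "servo_tool", "kwargs": {
  "plan": [
    [[1, 0.1, 0.01, 0, 0, 0, 0], [1, 0.1, 0.01, 0, 0, 0, 0], [1, 0, 0, 0, 0, 0, 0], [1, 0, 0, 0, 0, 0, 0], [1, 0, 0, 0, 0, 0, 0]]
  ]
}}

```text
t: 8.2
ee_pos: [565.9, 17.7, 163.3]
orientation: [-3.138, -0.153, 0.001]
ft_force: [-1.2, 0.4, -0.7]
width: 27.2
grasp_force: 29.9
```

```bash
python3 - <<'E'
from h import *
o=readout.get_obs();im=vision.get_image('wrist')[:,:,::-1].copy();P=np.array([o['ee_pos'],o['orientation']]);np.save('w5.npy',P);print(P,o['t'],o['width'],o['grasp_force'],o['ft_force'],o['moment'])
s=vision.get_image('side')[:,:,::-1]
w=np.hstack([crop(im,190,40,130,195,400,600),np.vstack([crop(s,220,140,100,75,400,300)]*1+[crop(im,215,50,80,60,400,300)])])
cv2.imwrite('pics/w5.png',w)
E
```

```text
[[ 5.65949415e+02  1.76993049e+01  1.63317174e+02]
 [-3.13784439e+00 -1.52854008e-01  1.06044626e-03]] 8.2 27.244431543527394 29.93621528148651 [-1.16861324  0.40193193 -0.72538067] [ 0.0179751   0.19242685 -0.02850604]
```

View pics/w5.png

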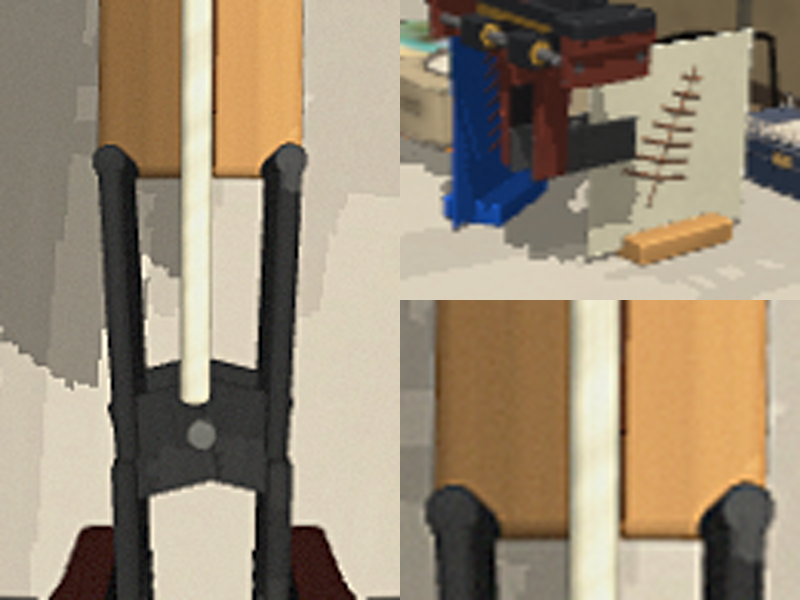

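```bash
python3 - <<'E'
from h import *
P=np.load('w5.npy');M=R.from_rotvec(P[1]).as_matrix()
f=lambda u,v:ray('wrist',190+u/3.077,40+v/3.077,P)
for u,v,z in((196,404,156),(108,157,111.5),(289,157,111.5),(202,434,111.5),(196,300,156)):
    print(z,(M.T@(plane(*f(u,v),z)-P[0])).round(1))
u=M[:,0]
for y in(-11.5,12.5):
  X=P[0]+M@[74,y,52.5+32];a=P[0]+M@[74,y,52.5];print('side px of lip in crop',(proj('side',X)-[220,140])*4+[400,0],(proj('side',a)-[220,140])*4+[400,0])
for s in(0,):print((proj('side',[615.5,22,95])-[220,140])*4+[400,0])
E
```

```text
156 [49.   0.3  7.3]
111.5 [ 76.9 -12.6  51.8]
111.5 [76.8 13.6 51.8]
111.5 [35.5  1.  51.8]
156 [59.4  0.4  7.3]
side px of lip in crop [606.16480996 149.8715139 ] [607.41199238 107.28490031]
side px of lip in crop [627.0988603  158.88674126] [628.59942824 115.66945525]
[590.26867537 138.62072667]
```

The lips are about 26 mm past the edge, the card is centred to within 1 mm, and the lips are at about 95 mm height. The grip is steady, so I'm handing in.

```bash
python3 -c "
from workcell import close_job
print(close_job())"
```

```text
the job is handed in; nothing more can be done
None
```

I handed the job in with the larger clip held fully open around the near card edge: by my measurements the jaws are about 26 mm past it and the card is within 1 mm of centre. The lips are about 95 mm above the table. I saw no contact with the stand, but `close_job()` returned no verdict.

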